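# Rock a stuck tube block out of a dry-block heater

### The job

The aluminium tube block in the dry-block heater has to come out so that its well can be cleaned: push its captive knob down and turn it anticlockwise as far as it goes, so that it pops up and is released. The block sits tight, so do not pull it straight but rock it by the knob, about five degrees each way: first the left end up (seen from the robot) while the right end stays down, then the right end above the left, and so on until it comes free. Finish holding the block still and level over its well, about two centimetres above the top of the heater, touching nothing but the gripper, with the tip box and the bottles left where they stand.

Things in the scene. Friction and masses are not known exactly. Their poses are not given: they have to be found in the camera images.
- dry_heater: white bench heater, 220 deep (x) x 176 wide (y) x 66 mm high, fixed, sloped grey control panel in front. Origin on the worktop straight under the centre of the well; x to the back of the heater, y to its left side (seen by the robot), z up. The rectangular well is 62 (x) x 100 (y) x 22 mm deep: floor at z = 44 mm, rim = flat top of the heater at z = 66 mm
- well_floor (a point): centre of the well floor. The block has 1 mm play on each x side, 2 mm at each end. 12 mm above the floor in each end wall a sprung shoe presses on the block's end (32 N) and drags with about 19 N until that end has risen 12 to 15 mm. Shoes give 5 mm, so the block tilts 6 degrees or more in the well, about its lower end edge; an end stays as high as it was raised. Straight pull: about 43 N
- tube_block: loose aluminium block, 60 (x) x 96 (y) x 46 mm high, 12 empty tube holes on top, 0.5 kg with its knob. Origin at the centre of its underside, z up, y along its length to the left end; at the start it sits on the well floor (origin 44 mm above the worktop), so its top stands 24 mm above the heater's top
- block_left (a point): bottom edge of the block's left (+y) end, middle of its width
- block_right (a point): bottom edge of the block's right (-y) end, middle of its width
- knob_top (a point): centre of the flat top of the round black knurled knob, 38 mm across, 28 mm high, on a stud in the middle of the block. At the start 81 mm above the block's underside (125 mm above the worktop), with 7 mm free between knob and block. Grip it round its sides from above, in any direction; rocking is firmest with the fingers closed along the block's length (y)
- knob (a joint): turn of the knob in the block, rad: locked at 0 (starts at 0 to 0.08), grows anticlockwise seen from above, stop at 1.3. A cross-bar at the foot of its stud catches under the well floor; at 1.3 it matches a slot there. Turns easily (0.03 N m), but beyond about 0.2 only while the knob is pushed down 3 mm or more
- knob_push (a joint): knob pushed down into the block, m: 0 at the start, +0.005 fully down (spring 5 to 6.5 N). Turned past about 1.15 rad and let up, it pops up to -0.005; then the block can be lifted by the knob, and the cross-bar ends 5 mm below the block's underside
- tip_box: blue-green pipette tip box with clear lid, 88 x 122 x 73 mm, stands left of the heater; origin under its centre; leave alone
- dropper_bottle: amber dropper bottle, 34 mm wide, 103 mm high, left of the heater towards the back; origin under its centre; leave alone
- reagent_bottle: round white bottle with screw cap, 56 mm wide, 100 mm high, right of the heater; origin under its centre; leave alone
Not all that is in view belongs to the job. Leave any turquoise look-alike of the tube_block alone.

How it is judged:
By the outcome, as a careful person would: the job done as asked, in the order asked, and still so for the second after the job is handed in, while the arm keeps its last pose, push and grip.
It also fails if it takes over 48 s, if anything falls off the work surface, if the arm or the gripper's body presses on something with over 40 N, if the wrist force passes 120 N, or if a joint passes its speed limit or range.

### The arm

A 7-joint arm with a two-finger parallel gripper is mounted at the origin on a cart in front of the work surface, level with it; the furniture and walls round the work are solid. World frame = base frame: x ahead of the robot, y to its left, z up, the work surface at z = 0. Lengths are in mm, angles in rad, forces in N, time in s.
With the tool pointing down it reaches from about 400 to 875 mm from the base axis. Payload 6.5 kg.
Tool frame: the origin (TCP) lies on the mounting face of the last link; the fingertips stand 166 mm ahead of it and the grasp point (between the pads) lies 147 mm ahead of it (grasp_offset is the z of the grasp point in the tool frame, in mm); z points along the fingers, y is the line along which they close (so a half turn about z gives the same grasp; the last joint's range is limited). The gripper opens to 88 mm and grips with 3 to 60 N. Pads are 18 mm wide; open, the fingers measure 123 mm over their backs; the gripper's body (75 mm by 187 mm) begins 45 mm behind the grasp point.
Start: joints at [1.248, 0.536, -0.004, 1.538, 0.003, 1.067, -0.071], TCP at [165.092, -628.677, 404.716] pointing down, gripper open.
Joint ranges: [-2.7, 2.7], [-0.37, 2.16], [-1.27, 1.26], [0.24, 2.4], [-1.31, 4.45], [0.19, 1.91], [-2.76, 2.76]. Speed limits (rad/s): [2.39, 2.39, 3.14, 3.14, 3.14, 3.14, 3.14].

### API

Orientations are given as a rotation vector (axis times angle).
In Python, from plant import * gives the robot as it stands.
- The arm moves only by the tool drive_tool, never from a script. Its argument "rows" is a list of rows, each an object with "delta_pos": the shift along the tool's x, y, z in m, a list of three; "dr": the turn, a rotation vector about the tool's x, y, z in rad, a list of three. In form: [{"delta_pos": [x, y, z], "dr": [wx, wy, wz]}, ...]. A call has 1 to 5 rows; each row shifts and turns the commanded pose from where the row before left it, along the tool's axes as they then stand; what a row does not reach is not made up. A row lasts 1/10 s, in which the tool goes at most 50 mm and 8.59 degrees, less where a joint would pass 70% of its speed; a pose out of reach is approached as far as the arm can. A call is refused whole if a number of a shift passes 0.05 or a number of a turn 0.15, either way. A call with a gripper value outside its range is refused whole. "claw" is the finger opening in m, from 0 to 0.0881, set as the call begins (left out, the last holds). The fingers move at their own pace and stop on an object; the grip force is fixed at half the most. Time passes only in rows, so rows that do not move let the fingers close. It gives the time, the measured TCP pose, the force, the opening and the grip force at its end, in the units of the state.
- state(): the state, without advancing time (a new reading comes with each control period).
- camera(name): name is "scene" or "top" or "wrist"; returns (picture, depth): 480x640x3 uint8, red, green, blue; 480x640 float32, mm along the optical axis (not along the pixel's ray), 0 where there is no reading.
- calibration(name): a dict with "fx", "fy", "cx", "cy" (pixels), "origin" and "rotation" of the camera in the world. Camera axes: x right, y up, looking along -z (the intrinsics and any distortion apply to the point x, -y, -z); pixel columns grow to the right and rows downward; lengths in mm; the calibration is good to about 2 mm. A picture is of the moment at which its call begins: read the wrist's pose just before it. calibration takes no time and is no camera call; for the wrist camera it gives the pose at the moment of the call.
- finish_job(): hands the job in; it is judged then, once.
The state is a dict: "clock": time; "joints": joint angles; "qd": joint speeds; "joint_torque": joint torques, N m; "eef_pos": TCP position; "eef_rot": TCP orientation; "ft_force": force on the tool from outside, world axes, zero at the start; "torque": the same for the moment, N m; "width": finger opening in mm; "finger_force": force on a finger pad.
Only numpy, scipy, OpenCV 4.12 (cv2) and the standard library are available. Lean on these libraries where they do the work, as an engineer would, in place of code of your own. Each camera call takes 0.05 s, during which the arm holds its last target. There are 200 camera calls.

## Working session

There is one attempt and no reset: what is moved stays moved. The work goes in short steps, Python scripts to look and compute and a tool call to move; the robot and the scene stay as the last step left them, time stands still between calls to the robot, and variables do not carry over. Pictures are saved under pics/ and viewed, at most 10 in all, crops included, and the job is handed in when it is done.

Besides the shell and the picture viewer there is one more tool, called after ">>>" by a JSON object that holds its "op" and its "data", one argument or row to a line. drive_tool: Moves the arm, as the interface text tells. Its arguments: {"type":"object","properties":{"rows":{"type":"array","items":{"type":"object","properties":{"delta_pos":{"type":"array","items":{"type":"number"}},"dr":{"type":"array","items":{"type":"number"}}}}},"claw":{"type":"number"}},"required":["rows"]}

```bash
mkdir -p pics; ls
python3 - <<'E'
from plant import *
import cv2,numpy as np
s=state();print({k:np.round(v,3).tolist() for k,v in s.items()})
for n in("top","scene"):
    p,d=camera(n);np.savez(f"pics/{n}0.npz",p=p,d=d,**calibration(n));cv2.imwrite(f"pics/{n}0.png",p[:,:,::-1]);print(calibration(n))
E
```

```text
pics
{'clock': 0.0, 'joints': [1.248, 0.537, -0.004, 1.539, 0.003, 1.067, -0.071], 'qd': [0.001, 0.001, -0.002, 0.001, -0.001, 0.002, -0.001], 'joint_torque': [0.0, -57.099, 0.991, -25.162, -0.056, 0.018, 0.0], 'eef_pos': [165.021, -628.377, 403.832], 'eef_rot': [-3.114, -0.402, 0.001], 'ft_force': [0.076, 0.825, -0.023], 'torque': [-0.033, 0.036, -0.004], 'finger_force': 0.0, 'width': 88.038}
{'fx': 611.6276391662417, 'fy': 611.6276391662417, 'cx': 322.3037902175036, 'cy': 241.76216276094738, 'origin': array([ 390.18248712,  155.97767988, 1459.93015005]), 'rotation': array([ 0.09377774, -0.07660976, -1.5972212 ])}
{'fx': 446.5878931292272, 'fy': 446.5878931292272, 'cx': 316.3715974265418, 'cy': 239.8949678823442, 'origin': array([-58.14182248, 729.50137445, 812.29914261]), 'rotation': array([ 0.41281091, -0.98615237, -2.13472145])}
```

View pics/top0.png

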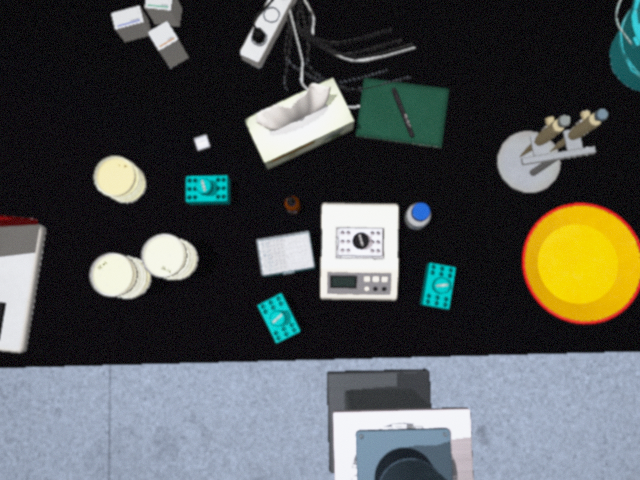

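View pics/scene0.png

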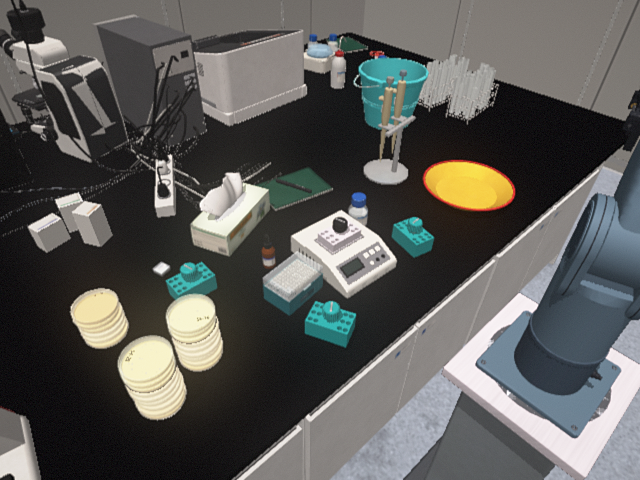

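The choice is the silver block with the black knob in the white heater, top (360,241) and scene (340,228). The look-alikes are turquoise, at top (207,188), (279,317) and (438,286), so they're rejected. Next I'll measure it and check a close crop.

```bash
cat > h.py <<'E'
import numpy as np,cv2
from scipy.spatial.transform import Rotation as R
def cloud(d,c):
    v,u=np.mgrid[:480,:640]
    P=np.stack([(u-c['cx'])/c['fx']*d,-(v-c['cy'])/c['fy']*d,-d],-1)
    return P@R.from_rotvec(c['rotation']).as_matrix().T+c['origin']
E
python3 - <<'E'
from h import *
for n in("top","scene"):
    f=np.load(f"pics/{n}0.npz");W=cloud(f['d'],f);p=f['p'].astype(int)
    u0,v0,u1,v1=(300,190,415,310) if n=="top" else (280,200,405,300)
    M=np.zeros((480,640),bool);M[v0:v1,u0:u1]=1;M&=f['d']>0
    z=W[...,2]
    print(n,"table z",np.median(W[...,2][(p.sum(-1)<30)&(f['d']>0)&M]) )
    t=M&(abs(z-66)<7)&(p.min(-1)>180); Q=W[t][:,:2].astype(np.float32)
    print("heater top n",t.sum(),"z",np.median(z[t]),cv2.minAreaRect(Q), np.percentile(Q,[0.5,99.5],axis=0))
    b=M&(abs(z-90)<6);Q=W[b][:,:2].astype(np.float32)
    print("block",b.sum(),np.median(z[b]),cv2.minAreaRect(Q))
    k=M&(z>117)&(z<135);Q=W[k]
    print("knob",k.sum(),np.median(Q,axis=0),Q.mean(0),cv2.minEnclosingCircle(Q[:,:2].astype(np.float32)))
f=np.load("pics/top0.npz")
a=cv2.resize(f['p'][195:305,230:440,::-1],None,fx=3.8,fy=3.8,interpolation=cv2.INTER_CUBIC)[:, :800];cv2.imwrite("pics/crop.png",a)
E
```

```text
top table z 0.2982874454910416
heater top n 4120 z 66.07613791429696 ((540.0859985351562, 89.53643798828125), (261.4886474609375, 175.05404663085938), 87.0388412475586) [[460.56584351 -32.51310791]
 [628.00113312 218.33820244]]
block 714 90.19769853522098 ((548.5449829101562, 43.141502380371094), (85.64542388916016, 191.45445251464844), 14.780630111694336)
knob 218 [536.99336715  83.92688193 124.91390325] [537.156479    84.10718488 124.91284447] ((537.4647827148438, 84.22085571289062), 18.76280975341797)
scene table z nan
heater top n 2031 z 66.90521635406708 ((542.7091064453125, 127.8470458984375), (362.5744323730469, 176.15235900878906), 85.04873657226562) [[457.44494019 -49.33409195]
 [623.91273193 306.69455719]]
block 535 90.10594391168956 ((550.2699584960938, 40.28924560546875), (84.96331787109375, 209.460693359375), 15.221881866455078)
knob 133 [532.42485259  91.03658432 124.95605927] [533.43599651  90.73396011 124.20722224] ((535.3417358398438, 88.52444458007812), 19.854650497436523)
  return _methods._mean(a, axis=axis, dtype=dtype,
  ret = ret.dtype.type(ret / rcount)
```

View pics/crop.png

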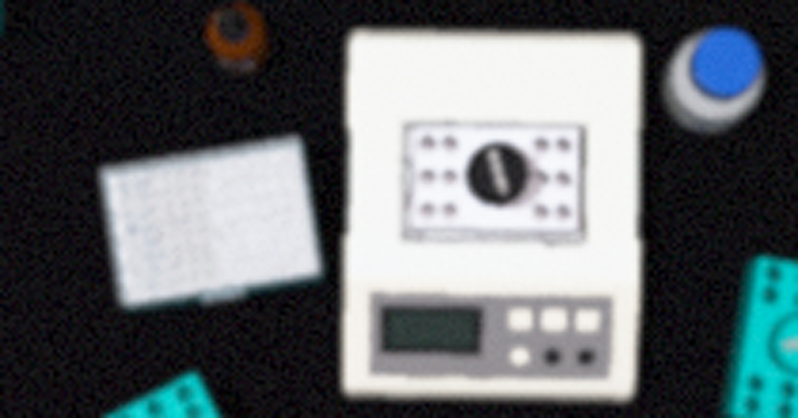

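The crop at (498,173), which is top (361,240), shows the silver block in the heater with a black knob carrying a white pointer line. The choice is confirmed. Next: heater yaw and the approach rows.

```bash
cat >> h.py <<'E'
def rows(s,pos,yaw,n,tilt=None):
    "print n tool-frame rows from the state to TCP pos (mm), tool y at world angle yaw deg, tool down"
    A=R.from_rotvec(s['eef_rot']);a=np.radians(yaw)
    y=np.array([np.cos(a),np.sin(a),0]);z=np.array([0,0,-1.]);B=R.from_matrix(np.stack([np.cross(y,z),y,z],1))
    dr=(A.inv()*B).as_rotvec()/n;dp=(np.array(pos)-s['eef_pos'])/n/1000;C=A
    for i in range(n):
        print(np.round(C.inv().apply(dp),4).tolist(),np.round(dr,4).tolist());C=C*R.from_rotvec(dr)
def yaw(s):
    m=R.from_rotvec(s['eef_rot']).as_matrix();return np.degrees(np.arctan2(m[1,1],m[0,1])),np.round(m[:,2],4)
E
python3 - <<'E'
from h import *
from plant import *
f=np.load("pics/top0.npz");W=cloud(f['d'],f);p=f['p'].astype(int);z=W[...,2]
def comp(m,seed):
    n,l=cv2.connectedComponents(m.astype(np.uint8));c=np.bincount(l[seed[1]-10:seed[1]+10,seed[0]-10:seed[0]+10].ravel(),minlength=n);c[0]=0;return l==c.argmax()
t=comp((abs(z-66)<6)&(p.min(-1)>120),(340,215))
v,u=np.nonzero(t);print(t.sum(),cv2.minAreaRect(W[t][:,:2].astype(np.float32)))
# edges per row/col
for nm,ax in(("left",0),("right",1)):
    L=[]
    for r in range(210,255):
        c=np.nonzero(t[r])[0]
        if len(c)>20:L.append(W[r,c[0] if ax==0 else c[-1]][:2])
    L=np.array(L);q=np.polyfit(L[:,0],L[:,1],1);print(nm,np.degrees(np.arctan(q[0])),L.mean(0))
b=comp((abs(z-90)<6),(342,241))
Q=W[b];print("block",b.sum(),Q.mean(0),cv2.minAreaRect(Q[:,:2].astype(np.float32)))
s=state();print(yaw(s));rows(s,[537,84,330],15.5,17)
E
```

```text
3916 ((540.1207275390625, 83.63142395019531), (175.89572143554688, 178.3457794189453), 87.16765594482422)
left -1.2839548273457053 [564.30920724 168.4529063 ]
right -3.9329838782208744 [559.18871254  -3.27151607]
block 700 [536.86232239  84.32246423  90.15964668] ((537.9063720703125, 83.89141845703125), (95.62488555908203, 60.76237487792969), 87.36038208007812)
(np.float64(-75.28336252691409), array([-5.0e-04,  1.5e-03, -1.0e+00]))
[0.0318, -0.035, 0.0044] [-0.0001, -0.0001, -0.0932]
[0.0349, -0.0319, 0.0044] [-0.0001, -0.0001, -0.0932]
[0.0377, -0.0285, 0.0044] [-0.0001, -0.0001, -0.0932]
[0.0402, -0.0248, 0.0044] [-0.0001, -0.0001, -0.0932]
[0.0424, -0.021, 0.0044] [-0.0001, -0.0001, -0.0932]
[0.0441, -0.0169, 0.0044] [-0.0001, -0.0001, -0.0932]
[0.0455, -0.0128, 0.0044] [-0.0001, -0.0001, -0.0932]
[0.0465, -0.0085, 0.0044] [-0.0001, -0.0001, -0.0932]
[0.0471, -0.0041, 0.0044] [-0.0001, -0.0001, -0.0932]
[0.0473, 0.0003, 0.0044] [-0.0001, -0.0001, -0.0932]
[0.047, 0.0047, 0.0044] [-0.0001, -0.0001, -0.0932]
[0.0464, 0.009, 0.0044] [-0.0001, -0.0001, -0.0932]
[0.0454, 0.0133, 0.0044] [-0.0001, -0.0001, -0.0932]
[0.0439, 0.0175, 0.0044] [-0.0001, -0.0001, -0.0932]
[0.0421, 0.0215, 0.0044] [-0.0001, -0.0001, -0.0932]
[0.0399, 0.0253, 0.0044] [-0.0001, -0.0001, -0.0932]
[0.0374, 0.0289, 0.0043] [-0.0001, -0.0001, -0.0932]
```

>>> {"op": "drive_tool", "data": {
  "rows": [
    {"delta_pos": [0.032, -0.035, 0], "dr": [0, 0, -0.093]},
    {"delta_pos": [0.035, -0.032, 0], "dr": [0, 0, -0.093]},
    {"delta_pos": [0.038, -0.028, 0], "dr": [0, 0, -0.093]},
    {"delta_pos": [0.04, -0.025, 0], "dr": [0, 0, -0.093]},
    {"delta_pos": [0.042, -0.021, 0], "dr": [0, 0, -0.093]}
  ],
  "claw": 0.07
}}

```text
clock: 0.6
eef_pos: [275.1, -417.5, 404.5]
eef_rot: [-2.937, -1.115, 0.0]
ft_force: [1.1, -1.7, 0.3]
width: 70.1
finger_force: 0.0
```

>>> {"op": "drive_tool", "data": {
  "rows": [
    {"delta_pos": [0.044, -0.017, 0.004], "dr": [0, 0, -0.093]},
    {"delta_pos": [0.045, -0.013, 0.004], "dr": [0, 0, -0.093]},
    {"delta_pos": [0.046, -0.008, 0.004], "dr": [0, 0, -0.093]},
    {"delta_pos": [0.047, -0.004, 0.004], "dr": [0, 0, -0.093]},
    {"delta_pos": [0.047, 0, 0.004], "dr": [0, 0, -0.093]}
  ]
}}

```text
clock: 1.1
eef_pos: [383.8, -209.5, 384.6]
eef_rot: [2.601, 1.761, -0.0]
ft_force: [1.6, -0.8, -0.7]
width: 69.8
finger_force: 0.0
```

>>> {"op": "drive_tool", "data": {
  "rows": [
    {"delta_pos": [0.047, 0.005, 0.004], "dr": [0, 0, -0.093]},
    {"delta_pos": [0.046, 0.009, 0.004], "dr": [0, 0, -0.093]},
    {"delta_pos": [0.045, 0.013, 0.004], "dr": [0, 0, -0.093]},
    {"delta_pos": [0.044, 0.018, 0.004], "dr": [0, 0, -0.093]},
    {"delta_pos": [0.02, 0.012, 0.004], "dr": [0, 0, -0.093]}
  ]
}}

```text
clock: 1.6
eef_pos: [484.9, -20.7, 364.7]
eef_rot: [-2.12, -2.318, -0.003]
ft_force: [0.4, -0.6, -0.1]
width: 69.9
finger_force: 0.0
```

Run:
```python
from h import *
from plant import *
s=state();print(s['clock'],s['eef_pos'],yaw(s),s['ft_force'],s['width'],np.round(s['joints'],2));rows(s,[537,84,330],13,3)
```

```text
1.6 [484.9027505  -20.6625533  364.74422422] (np.float64(5.1234006255393485), array([ 0.0011,  0.0019, -1.    ])) [ 0.42370965 -0.5678903  -0.13881141] 69.90497255652565 [ 0.43  0.37 -0.58  1.98  0.26  0.87 -0.2 ]
[0.0332, 0.0204, 0.0117] [0.0005, -0.0006, -0.0458]
[0.0322, 0.0219, 0.0116] [0.0005, -0.0006, -0.0458]
[0.0312, 0.0234, 0.0116] [0.0005, -0.0006, -0.0458]
```

>>> {"op": "drive_tool", "data": {
  "rows": [
    {"delta_pos": [0.033, 0.02, 0.012], "dr": [0, 0, -0.046]},
    {"delta_pos": [0.032, 0.022, 0.012], "dr": [0, 0, -0.046]},
    {"delta_pos": [0.031, 0.023, 0.012], "dr": [0, 0, -0.046]},
    {"delta_pos": [0, 0, 0], "dr": [0, 0, 0]},
    {"delta_pos": [0, 0, 0], "dr": [0, 0, 0]}
  ]
}}

```text
clock: 2.1
eef_pos: [535.9, 79.2, 328.0]
eef_rot: [-1.963, -2.451, 0.002]
ft_force: [-0.8, -0.6, 0.1]
width: 69.7
finger_force: 0.0
```

Run:
```python
from h import *
from plant import *
s=state();c=calibration("wrist");p,d=camera("wrist")
print(s['clock'],s['eef_pos'],yaw(s),np.round(s['joints'],2))
cv2.imwrite("pics/w1.png",p[:,:,::-1]);W=cloud(d,c);z=W[...,2];np.savez("pics/w1.npz",W=W,p=p)
near=(d>0)&(np.hypot(W[...,0]-537,W[...,1]-84)<30)
k=near&(z>119)&(z<131);print("knob",k.sum(),W[k].mean(0),cv2.minEnclosingCircle(W[k][:,:2].astype(np.float32)))
m=(d>0)&(np.hypot(W[...,0]-537,W[...,1]-84)<70)&(abs(z-90)<5)
print("block",m.sum(),np.median(z[m]),cv2.minAreaRect(W[m][:,:2].astype(np.float32)))
rows(s,[537,84,264],13,3)
```

```text
2.1 [535.9029231   79.24767403 328.03952527] (np.float64(12.62649428200417), array([-0.0017,  0.    , -1.    ])) [ 0.21  0.52 -0.58  1.86  0.37  0.86 -0.32]
knob 2891 [536.9415751   88.10581623 123.52741271] ((537.3523559570312, 86.50912475585938), 19.121253967285156)
block 7081 89.06004891267204 ((537.4742431640625, 86.30426788330078), (96.57003784179688, 60.300575256347656), 87.50918579101562)
[0.0015, 0.0007, 0.0213] [-0.0005, -0.0001, -0.0022]
[0.0015, 0.0007, 0.0213] [-0.0005, -0.0001, -0.0022]
[0.0015, 0.0007, 0.0213] [-0.0005, -0.0001, -0.0022]
```

View pics/w1.png

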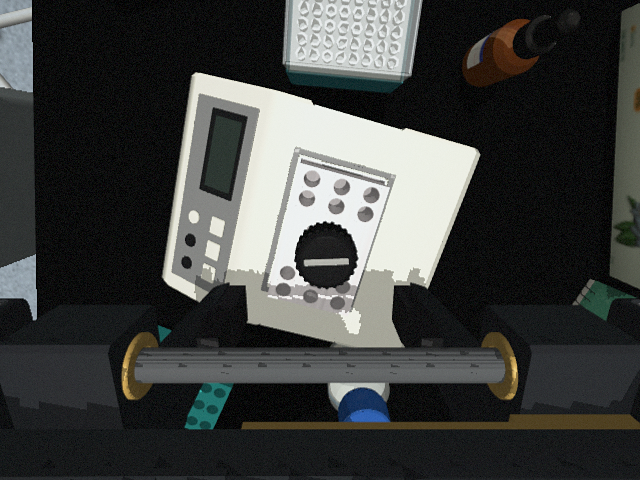

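The wrist view shows the knob at (326,257), centred in the block, between the open fingers; nothing stands in the way. Wrist and top measurements agree within 2 mm. I'll descend and grip.

>>> {"op": "drive_tool", "data": {
  "rows": [
    {"delta_pos": [0.0055, 0.0025, 0.025], "dr": [0, 0, 0]},
    {"delta_pos": [0, 0, 0.025], "dr": [0, 0, 0]},
    {"delta_pos": [0, 0, 0.0135], "dr": [0, 0, 0]},
    {"delta_pos": [0, 0, 0], "dr": [0, 0, 0]}
  ]
}}

```text
clock: 2.55
eef_pos: [536.6, 83.1, 263.9]
eef_rot: [-1.967, -2.448, 0.005]
ft_force: [-0.2, -0.0, 0.3]
width: 70.0
finger_force: 0.0
```

Run:
```python
from h import *
from plant import *
s=state();print(s['clock'],s['eef_pos'],yaw(s),s['ft_force'])
```

```text
2.55 [536.59900923  83.06367471 263.9216099 ] (np.float64(12.445913066555212), array([-0.0032, -0.0015, -1.    ])) [-0.18799546 -0.01901247  0.33201393]
```

>>> {"op": "drive_tool", "data": {
  "rows": [
    {"delta_pos": [0.002, 0.001, 0], "dr": [0, 0, -0.008]},
    {"delta_pos": [0, 0, 0], "dr": [0, 0, 0]}
  ]
}}

```text
clock: 2.75
eef_pos: [538.5, 87.0, 266.4]
eef_rot: [1.955, 2.458, 0.003]
ft_force: [-0.5, 0.4, 0.0]
width: 70.0
finger_force: 0.0
```

>>> {"op": "drive_tool", "data": {
  "rows": [
    {"delta_pos": [0, 0, 0], "dr": [0, 0, 0]},
    {"delta_pos": [0, 0, 0], "dr": [0, 0, 0]},
    {"delta_pos": [0, 0, 0], "dr": [0, 0, 0]},
    {"delta_pos": [0, 0, 0], "dr": [0, 0, 0]},
    {"delta_pos": [0, 0, 0], "dr": [0, 0, 0]}
  ],
  "claw": 0.03
}}

```text
clock: 3.25
eef_pos: [537.9, 86.8, 265.3]
eef_rot: [-1.956, -2.459, 0.0]
ft_force: [-0.6, -0.9, 1.8]
width: 35.0
finger_force: 30.0
```

Run:
```python
from h import *
from plant import *
s=state();print(s['clock'],s['eef_pos'],yaw(s),s['ft_force'],s['torque'],s['width'],s['finger_force'])
```

```text
3.25 [537.89035042  86.78510188 265.28065549] (np.float64(13.003800944183755), array([-2.e-04, -1.e-04, -1.e+00])) [-0.57362862 -0.91741255  1.78401582] [-0.1902401   0.08093772 -0.03967611] 35.04876608546903 30.000429712235928
```

>>> {"op": "drive_tool", "data": {
  "rows": [
    {"delta_pos": [0, 0, 0.0025], "dr": [0, 0, 0]},
    {"delta_pos": [0, 0, 0.0025], "dr": [0, 0, 0]},
    {"delta_pos": [0, 0, 0], "dr": [0, 0, 0]},
    {"delta_pos": [0, 0, 0], "dr": [0, 0, 0]}
  ]
}}

```text
clock: 3.65
eef_pos: [537.9, 86.8, 260.3]
eef_rot: [1.956, 2.459, -0.001]
ft_force: [-1.7, -0.6, 5.7]
width: 34.8
finger_force: 30.0
```

>>> {"op": "drive_tool", "data": {
  "rows": [
    {"delta_pos": [0, 0, 0], "dr": [0, 0, -0.1]},
    {"delta_pos": [0, 0, 0], "dr": [0, 0, -0.1]},
    {"delta_pos": [0, 0, 0], "dr": [0, 0, -0.1]},
    {"delta_pos": [0, 0, 0], "dr": [0, 0, -0.1]},
    {"delta_pos": [0, 0, 0], "dr": [0, 0, -0.1]}
  ]
}}

```text
clock: 4.15
eef_pos: [538.1, 86.9, 260.4]
eef_rot: [1.281, 2.868, 0.0]
ft_force: [-1.9, -0.9, 5.6]
width: 35.1
finger_force: 30.0
```

Run:
```python
from h import *
from plant import *
s=state();print(s['clock'],s['eef_pos'],yaw(s),s['ft_force'],s['torque'],s['width'],s['joints'])
```

```text
4.15 [538.1296931   86.91823531 260.44509454] (np.float64(41.88417393620929), array([ 5.e-04,  1.e-04, -1.e+00])) [-1.87742145 -0.88428318  5.5722724 ] [-0.08344476  0.19638689 -0.03935054] 35.141176913228556 [ 0.24199684  0.65815762 -0.64294251  1.88825772  0.54992393  0.77800195
  0.02651317]
```

>>> {"op": "drive_tool", "data": {
  "rows": [
    {"delta_pos": [0, 0, 0], "dr": [0, 0, -0.13]},
    {"delta_pos": [0, 0, 0], "dr": [0, 0, -0.13]},
    {"delta_pos": [0, 0, 0], "dr": [0, 0, -0.13]},
    {"delta_pos": [0, 0, 0], "dr": [0, 0, -0.13]},
    {"delta_pos": [0, 0, 0], "dr": [0, 0, -0.13]}
  ]
}}

```text
clock: 4.65
eef_pos: [538.3, 87.2, 260.6]
eef_rot: [0.296, 3.127, 0.001]
ft_force: [-1.1, 0.4, 4.8]
width: 35.3
finger_force: 30.0
```

Run:
```python
from h import *
from plant import *
s=state();print(s['clock'],s['eef_pos'],yaw(s),s['ft_force'],s['torque'],s['width'],s['joints'])
```

```text
4.65 [538.25455675  87.18090019 260.55856679] (np.float64(79.20212361571645), array([ 1.e-03,  7.e-04, -1.e+00])) [-1.12715351  0.43528569  4.76557418] [0.10527318 0.14943694 0.02256862] 35.345471735401425 [ 0.34353349  0.71152746 -0.79114829  1.88243195  0.67529618  0.83646722
  0.58018154]
```

>>> {"op": "drive_tool", "data": {
  "rows": [
    {"delta_pos": [0, 0, 0], "dr": [0, 0, -0.07]},
    {"delta_pos": [0, 0, 0], "dr": [0, 0, -0.07]},
    {"delta_pos": [0, 0, 0], "dr": [0, 0, 0]}
  ]
}}

```text
clock: 4.95
eef_pos: [538.3, 87.2, 260.5]
eef_rot: [0.084, 3.14, 0.002]
ft_force: [-1.3, 1.2, 5.3]
width: 35.0
finger_force: 30.0
```

Run:
```python
from h import *
from plant import *
s=state();print(s['clock'],s['eef_pos'],yaw(s),s['ft_force'],s['torque'],s['width'],s['joints'])
```

```text
4.95 [538.31472943  87.18016852 260.49105715] (np.float64(86.94960108793512), array([ 7.0e-04,  1.5e-03, -1.0e+00])) [-1.29061433  1.21931811  5.32196184] [ 0.13979978  0.06876059 -0.43508584] 34.95284362302284 [ 0.36351699  0.72454164 -0.82118972  1.88116663  0.70000673  0.85012289
  0.69694958]
```

>>> {"op": "drive_tool", "data": {
  "rows": [
    {"delta_pos": [0, 0, -0.003], "dr": [0, 0, 0]},
    {"delta_pos": [0, 0, -0.003], "dr": [0, 0, 0]},
    {"delta_pos": [0, 0, -0.003], "dr": [0, 0, 0]},
    {"delta_pos": [0, 0, 0], "dr": [0, 0, 0]}
  ]
}}

```text
clock: 5.35
eef_pos: [538.2, 87.2, 269.8]
eef_rot: [0.085, 3.139, 0.002]
ft_force: [0.6, 2.2, 3.3]
width: 35.1
finger_force: 30.0
```

Run:
```python
from h import *
from plant import *
s=state();print(s['clock'],s['eef_pos'],yaw(s),s['ft_force'],s['torque'],s['width'],s['joints'])
```

```text
5.35 [538.21386501  87.23604964 269.76872888] (np.float64(86.91461110163253), array([ 1.1e-03,  9.0e-04, -1.0e+00])) [0.62946759 2.22495578 3.28495818] [ 0.63964112 -0.26877568 -0.42912059] 35.05108890028664 [ 0.37093971  0.71118262 -0.83185856  1.87773354  0.68624737  0.8644071
  0.70637328]
```

>>> {"op": "drive_tool", "data": {
  "rows": [
    {"delta_pos": [0, -0.002, -0.0004], "dr": [-0.0088, 0, 0]},
    {"delta_pos": [0, -0.002, -0.0004], "dr": [-0.0088, 0, 0]},
    {"delta_pos": [0, -0.002, -0.0004], "dr": [-0.0088, 0, 0]},
    {"delta_pos": [0, -0.002, -0.0004], "dr": [-0.0088, 0, 0]},
    {"delta_pos": [0, -0.002, -0.0004], "dr": [-0.0088, 0, 0]}
  ]
}}

```text
clock: 5.85
eef_pos: [537.5, 77.9, 270.7]
eef_rot: [0.081, 3.137, 0.075]
ft_force: [4.6, 8.7, -6.6]
width: 35.6
finger_force: 30.4
```

```bash
cat > look.py <<'E'
from h import *
from plant import *
import sys
s=state();c=calibration("wrist");p,d=camera("wrist")
print(s['clock'],np.round(s['eef_pos'],1),yaw(s),np.round(s['ft_force'],1),np.round(s['torque'],2),round(s['width'],1))
cv2.imwrite(f"pics/{sys.argv[1]}.png",p[:,:,::-1])
# heater frame coordinates
def H(W):
    a=np.radians(-2.7);q=W-np.array([537.4,85.2,0]);return np.stack([q[...,0]*np.cos(a)+q[...,1]*np.sin(a),-q[...,0]*np.sin(a)+q[...,1]*np.cos(a),q[...,2]],-1)
for nm,W,dd,pp in(("wrist",cloud(d,c),d,p),)+tuple((n,)+(lambda P,D:(cloud(D,calibration(n)),D,P))(*camera(n)) for n in("top","scene")):
    h=H(W);out=[]
    for y0 in range(-60,61,10):
        m=(dd>0)&(abs(h[...,0])<27)&(abs(h[...,1]-y0)<3)&(h[...,2]>76)&(h[...,2]<135)&(pp.min(-1)>130)
        out.append((y0,int(m.sum()),round(float(np.median(h[...,2][m])),1) if m.sum()>2 else None))
    print(nm,[o for o in out if o[2]])
    q=[o for o in out if o[2] and o[1]>5 and abs(o[0])<45]
    if len(q)>2:
        k=np.polyfit([o[0] for o in q],[o[2] for o in q],1);print("  tilt deg",np.degrees(np.arctan(k[0])),"mid",k[1])
E
python3 look.py w2
```

```text
5.85 [537.5  77.9 270.7] (np.float64(87.03104854979271), array([ 0.0034,  0.0475, -0.9989])) [ 4.6  8.7 -6.6] [ 0.93 -0.96 -0.25] 35.6
wrist [(-50, 193, 88.9), (-40, 287, 89.0), (-30, 325, 89.2), (-20, 511, 89.3), (-10, 378, 89.5), (0, 385, 89.6), (10, 380, 89.6), (20, 484, 89.7), (30, 351, 89.8), (40, 264, 90.0), (50, 91, 89.9)]
  tilt deg 0.6397762799309946 mid 89.52222222222223
top [(-30, 3, 89.6), (-20, 8, 90.1), (-10, 11, 89.1), (0, 12, 90.8), (10, 15, 90.8), (30, 3, 90.6), (40, 14, 90.4)]
  tilt deg 0.7080533045203098 mid 90.19056603773583
scene [(-50, 6, 90.4), (-40, 9, 90.3), (-30, 22, 89.9), (-20, 8, 91.7), (-10, 10, 91.8), (0, 14, 91.8), (10, 20, 92.0), (20, 44, 91.6), (30, 25, 91.6), (40, 21, 91.2), (50, 25, 91.5)]
  tilt deg 0.830730585834982 mid 91.32222222222227
```

>>> {"op": "drive_tool", "data": {
  "rows": [
    {"delta_pos": [0, -0.002, -0.0004], "dr": [-0.0088, 0, 0]},
    {"delta_pos": [0, -0.002, -0.0004], "dr": [-0.0088, 0, 0]},
    {"delta_pos": [0, -0.002, -0.0004], "dr": [-0.0088, 0, 0]},
    {"delta_pos": [0, -0.002, -0.0004], "dr": [-0.0088, 0, 0]},
    {"delta_pos": [0, -0.002, -0.0004], "dr": [-0.0088, 0, 0]}
  ]
}}

```text
clock: 6.5
eef_pos: [536.7, 68.2, 271.9]
eef_rot: [0.08, 3.134, 0.145]
ft_force: [4.9, 10.4, -7.2]
width: 35.3
finger_force: 30.5
```

```bash
python3 look.py w3
```

```text
6.5 [536.7  68.2 271.9] (np.float64(87.07936541130296), array([ 0.0055,  0.0921, -0.9957])) [ 4.9 10.4 -7.2] [ 1.03 -1.07 -0.24] 35.3
wrist [(-50, 440, 88.9), (-40, 299, 89.4), (-30, 257, 89.8), (-20, 527, 90.3), (-10, 467, 91.1), (0, 306, 91.2), (10, 387, 91.8), (20, 405, 92.2), (30, 418, 92.7), (40, 345, 93.4)]
  tilt deg 2.7861963401014296 mid 91.32222222222227
top [(-40, 6, 90.7), (-30, 3, 92.9), (-20, 10, 90.5), (-10, 14, 94.6), (0, 11, 92.7), (10, 4, 96.0), (40, 35, 94.8)]
  tilt deg 3.053964583155182 mid 92.98011363636364
scene [(-50, 10, 90.4), (-40, 9, 91.4), (-30, 14, 91.3), (-20, 11, 92.0), (-10, 14, 92.9), (0, 12, 92.6), (10, 18, 93.6), (20, 44, 93.8), (30, 28, 93.5), (40, 21, 94.4), (50, 31, 83.3)]
  tilt deg 2.1857280174171936 mid 92.83333333333336
```

The block follows the tool with a constant lag of about 2.3°. I'll rock on to a block tilt of 5°.

>>> {"op": "drive_tool", "data": {
  "rows": [
    {"delta_pos": [0, -0.002, -0.0004], "dr": [-0.0088, 0, 0]},
    {"delta_pos": [0, -0.002, -0.0004], "dr": [-0.0088, 0, 0]},
    {"delta_pos": [0, -0.002, -0.0004], "dr": [-0.0088, 0, 0]},
    {"delta_pos": [0, -0.002, -0.0004], "dr": [-0.0088, 0, 0]}
  ]
}}

```text
clock: 7.05
eef_pos: [536.2, 60.8, 272.7]
eef_rot: [0.079, 3.13, 0.202]
ft_force: [4.9, 14.3, -8.9]
width: 35.8
finger_force: 30.6
```

```bash
python3 look.py w4
```

```text
7.05 [536.2  60.8 272.7] (np.float64(87.12091010908296), array([ 0.0074,  0.1281, -0.9917])) [ 4.9 14.3 -8.9] [ 1.69 -1.02 -0.2 ] 35.8
wrist [(-50, 535, 89.0), (-40, 341, 89.7), (-30, 247, 90.4), (-20, 514, 91.3), (-10, 362, 92.1), (0, 301, 92.9), (10, 402, 93.8), (20, 346, 94.5), (30, 436, 95.4), (40, 444, 96.4)]
  tilt deg 4.754158120637241 mid 92.94444444444446
top [(-40, 5, 92.2), (-30, 4, 94.3), (-20, 9, 90.6), (-10, 12, 92.5), (0, 10, 94.2), (30, 5, 96.5), (40, 26, 97.9)]
  tilt deg 6.62491150389086 mid 93.50963855421689
scene [(-50, 15, 89.8), (-40, 8, 91.5), (-30, 10, 90.9), (-20, 14, 92.2), (-10, 11, 93.3), (0, 12, 94.8), (10, 23, 95.4), (20, 41, 95.9), (30, 31, 96.7), (40, 18, 98.0), (50, 31, 82.9)]
  tilt deg 5.038549358887942 mid 94.30000000000005
```

View pics/w4.png

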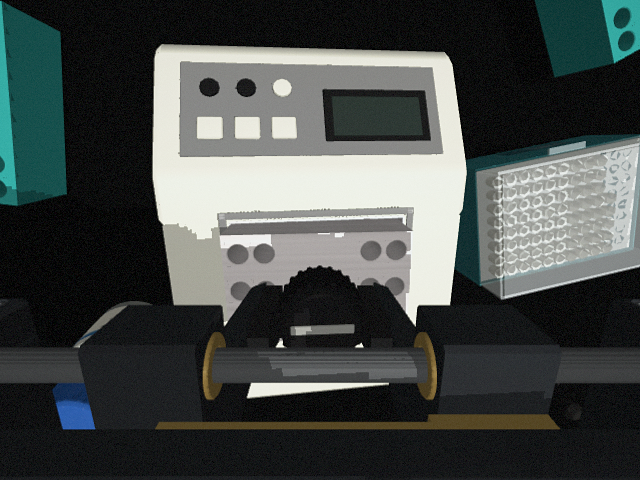

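The wrist view shows the block tilted, with its right end low and nothing near the gripper; the knob at (320,305) is still held. Left end up 8 mm, right end down. Now I'll reverse, first taking out the slack about the centre, then pivoting on the left end.

>>> {"op": "drive_tool", "data": {
  "rows": [
    {"delta_pos": [0, 0.0036, 0], "dr": [0.016, 0, 0]},
    {"delta_pos": [0, 0.0036, 0], "dr": [0.016, 0, 0]},
    {"delta_pos": [0, 0.0036, 0], "dr": [0.016, 0, 0]},
    {"delta_pos": [0, 0.0036, 0], "dr": [0.016, 0, 0]},
    {"delta_pos": [0, 0.0036, 0], "dr": [0.016, 0, 0]}
  ]
}}

```text
clock: 7.7
eef_pos: [537.2, 76.2, 274.4]
eef_rot: [0.085, 3.139, 0.066]
ft_force: [0.6, 0.7, -0.3]
width: 35.4
finger_force: 30.4
```

```bash
python3 look.py w5
```

```text
7.7 [537.2  76.2 274.4] (np.float64(86.90881723777431), array([ 0.0014,  0.0418, -0.9991])) [ 0.6  0.7 -0.3] [ 0.93 -0.33 -0.04] 35.4
wrist [(-50, 367, 89.2), (-40, 267, 89.7), (-30, 254, 90.5), (-20, 494, 91.3), (-10, 369, 92.1), (0, 310, 92.8), (10, 406, 93.6), (20, 412, 94.3), (30, 423, 95.2), (40, 385, 96.1)]
  tilt deg 4.498004700139066 mid 92.84444444444448
top [(-20, 8, 92.9), (-10, 11, 93.1), (0, 10, 93.0), (10, 14, 92.6), (40, 24, 96.8)]
  tilt deg 3.6543990145066223 mid 93.42452830188677
scene [(-50, 11, 89.7), (-40, 14, 91.7), (-30, 12, 91.3), (-20, 12, 93.7), (-10, 11, 93.9), (0, 10, 94.3), (10, 16, 95.1), (20, 39, 95.6), (30, 35, 97.3), (40, 20, 97.9), (50, 28, 80.5)]
  tilt deg 4.554943618264268 mid 94.53333333333336
```

>>> {"op": "drive_tool", "data": {
  "rows": [
    {"delta_pos": [0, 0.004, -0.0008], "dr": [0.0175, 0, 0]},
    {"delta_pos": [0, 0.004, -0.0008], "dr": [0.0175, 0, 0]},
    {"delta_pos": [0, 0.004, -0.0008], "dr": [0.0175, 0, 0]},
    {"delta_pos": [0, 0.004, -0.0008], "dr": [0.0175, 0, 0]},
    {"delta_pos": [0, 0.004, -0.0008], "dr": [0.0175, 0, 0]}
  ]
}}

```text
clock: 8.35
eef_pos: [538.1, 95.8, 278.3]
eef_rot: [-0.085, -3.137, 0.075]
ft_force: [2.2, -5.0, -10.8]
width: 35.3
finger_force: 30.7
```

```bash
python3 look.py w6
```

```text
8.35 [538.1  95.8 278.3] (np.float64(86.88568080918331), array([-0.0042, -0.0475, -0.9989])) [  2.2  -5.  -10.8] [ 0.3  -0.39 -0.08] 35.3
wrist [(-40, 301, 95.9), (-30, 399, 95.8), (-20, 417, 95.9), (-10, 365, 96.0), (0, 299, 96.1), (10, 327, 96.1), (20, 519, 96.2), (30, 249, 96.4), (40, 278, 96.4), (50, 464, 96.5)]
  tilt deg 0.42971028940103917 mid 96.0888888888889
top [(10, 5, 99.1), (20, 8, 99.3)]
scene [(-40, 19, 97.5), (-30, 24, 98.2), (-20, 9, 98.3), (-10, 12, 97.2), (0, 12, 99.3), (10, 15, 98.4), (20, 26, 98.8), (30, 29, 97.8), (40, 46, 96.9), (50, 40, 97.7)]
  tilt deg -0.1336899095751222 mid 98.04444444444447
```

>>> {"op": "drive_tool", "data": {
  "rows": [
    {"delta_pos": [0, 0.004, -0.0008], "dr": [0.0175, 0, 0]},
    {"delta_pos": [0, 0.004, -0.0008], "dr": [0.0175, 0, 0]},
    {"delta_pos": [0, 0.004, -0.0008], "dr": [0.0175, 0, 0]},
    {"delta_pos": [0, 0.004, -0.0008], "dr": [0.0175, 0, 0]},
    {"delta_pos": [0, 0.004, -0.0008], "dr": [0.0175, 0, 0]}
  ]
}}

```text
clock: 9.0
eef_pos: [539.8, 116.2, 282.2]
eef_rot: [-0.084, -3.13, 0.214]
ft_force: [-1.9, -7.4, -1.6]
width: 35.0
finger_force: 30.0
```

```bash
python3 look.py w7
```

```text
9.0 [539.8 116.2 282.2] (np.float64(86.90734579905269), array([-0.0067, -0.1361, -0.9907])) [-1.9 -7.4 -1.6] [-1.53  0.06 -0.02] 35.0
wrist [(-40, 615, 107.7), (-30, 425, 106.2), (-20, 287, 104.9), (-10, 466, 103.6), (0, 335, 102.2), (10, 332, 100.7), (20, 459, 99.3), (30, 262, 98.1), (40, 417, 96.7), (50, 673, 95.1)]
  tilt deg -7.819704194125173 mid 102.15555555555561
top []
scene [(-40, 24, 108.0), (-30, 15, 108.2), (-20, 9, 107.0), (-10, 11, 105.6), (0, 11, 104.2), (10, 15, 102.3), (20, 20, 101.7), (30, 43, 99.1), (40, 45, 97.7), (50, 32, 96.5)]
  tilt deg -7.819704194125173 mid 103.75555555555557
```

The right end came free (up about 19 mm) and the left is still held at about 7 mm. Now the left end up again, pivoting about the right edge.

>>> {"op": "drive_tool", "data": {
  "rows": [
    {"delta_pos": [0, -0.004, -0.0006], "dr": [-0.0175, 0, 0]},
    {"delta_pos": [0, -0.004, -0.0006], "dr": [-0.0175, 0, 0]},
    {"delta_pos": [0, -0.004, -0.0008], "dr": [-0.0175, 0, 0]},
    {"delta_pos": [0, -0.004, -0.0008], "dr": [-0.0175, 0, 0]},
    {"delta_pos": [0, -0.004, -0.0008], "dr": [-0.0175, 0, 0]}
  ]
}}

```text
clock: 9.65
eef_pos: [538.6, 97.2, 287.4]
eef_rot: [-0.083, -3.139, 0.07]
ft_force: [-0.3, -1.6, -4.8]
width: 35.2
finger_force: 30.0
```

```bash
python3 look.py w8
```

```text
9.65 [538.6  97.2 287.4] (np.float64(86.9601947920109), array([-0.0018, -0.0444, -0.999 ])) [-0.3 -1.6 -4.8] [-0.3  -0.12 -0.  ] 35.2
wrist [(-40, 446, 106.7), (-30, 447, 106.3), (-20, 384, 105.9), (-10, 408, 105.5), (0, 320, 105.0), (10, 328, 104.7), (20, 505, 104.4), (30, 245, 103.9), (40, 309, 103.5), (50, 532, 103.3)]
  tilt deg -2.271541705267926 mid 105.10000000000004
top [(10, 7, 104.8), (20, 13, 105.9), (30, 3, 106.1)]
scene [(-40, 28, 106.8), (-30, 24, 107.2), (-20, 11, 107.3), (-10, 12, 107.6), (0, 12, 107.4), (10, 14, 106.3), (20, 29, 106.3), (30, 28, 105.1), (40, 49, 104.7), (50, 43, 104.2)]
  tilt deg -1.718358001655471 mid 106.52222222222225
```

The wrist force now equals the block's weight, so it's free. I'll level it and lift straight.

>>> {"op": "drive_tool", "data": {
  "rows": [
    {"delta_pos": [0, -0.0035, -0.0005], "dr": [-0.015, 0, 0]},
    {"delta_pos": [0, -0.0035, -0.0005], "dr": [-0.015, 0, 0]},
    {"delta_pos": [0, -0.003, -0.0005], "dr": [-0.0125, 0, 0]},
    {"delta_pos": [0, 0, 0], "dr": [0, 0, 0]}
  ]
}}

```text
clock: 10.2
eef_pos: [538.0, 86.8, 288.7]
eef_rot: [-0.086, -3.14, 0.001]
ft_force: [-0.1, -0.3, -5.7]
width: 35.0
finger_force: 30.0
```

>>> {"op": "drive_tool", "data": {
  "rows": [
    {"delta_pos": [0, 0, -0.003], "dr": [0, 0, 0]},
    {"delta_pos": [0, 0, -0.003], "dr": [0, 0, 0]},
    {"delta_pos": [0, 0, -0.003], "dr": [0, 0, 0]},
    {"delta_pos": [0, 0, -0.003], "dr": [0, 0, 0]},
    {"delta_pos": [0, 0, 0], "dr": [0, 0, 0]}
  ]
}}

```text
clock: 10.7
eef_pos: [538.2, 87.4, 301.3]
eef_rot: [0.084, 3.14, -0.002]
ft_force: [0.5, 0.1, -4.5]
width: 35.4
finger_force: 30.0
```

```bash
python3 look.py w9
```

```text
10.7 [538.2  87.4 301.3] (np.float64(86.92951708492626), array([ 8.0e-04, -1.6e-03, -1.0e+00])) [ 0.5  0.1 -4.5] [ 0.04 -0.15  0.01] 35.4
wrist [(-50, 9, 118.0), (-40, 306, 118.4), (-30, 381, 118.4), (-20, 482, 118.5), (-10, 378, 118.5), (0, 320, 118.6), (10, 347, 118.7), (20, 528, 118.8), (30, 289, 118.8), (40, 270, 118.9), (50, 308, 119.0)]
  tilt deg 0.381966204729018 mid 118.62222222222225
top [(-10, 4, 119.4), (0, 12, 120.0), (10, 11, 120.1), (20, 11, 119.3), (30, 4, 120.1)]
  tilt deg -2.004534032105746 mid 120.14999999999993
scene [(-40, 17, 118.2), (-30, 22, 117.9), (-20, 9, 120.1), (-10, 12, 119.9), (0, 10, 120.6), (10, 14, 120.1), (20, 31, 120.1), (30, 22, 120.1), (40, 40, 119.2), (50, 93, 87.3)]
  tilt deg 1.0312126698879298 mid 119.5777777777778
```

>>> {"op": "drive_tool", "data": {
  "rows": [
    {"delta_pos": [0, 0, -0.003], "dr": [0, 0, 0]},
    {"delta_pos": [0, 0, -0.003], "dr": [0, 0, 0]},
    {"delta_pos": [0, 0, -0.003], "dr": [0, 0, 0]},
    {"delta_pos": [0, 0, -0.003], "dr": [0, 0, 0]},
    {"delta_pos": [0, 0, 0], "dr": [0, 0, 0]}
  ]
}}

```text
clock: 11.35
eef_pos: [538.2, 87.3, 313.2]
eef_rot: [0.084, 3.14, -0.003]
ft_force: [0.3, 1.2, -4.4]
width: 35.3
finger_force: 30.0
```

>>> {"op": "drive_tool", "data": {
  "rows": [
    {"delta_pos": [0, 0, 0], "dr": [0, 0, 0]},
    {"delta_pos": [0, 0, 0], "dr": [0, 0, 0]},
    {"delta_pos": [0, 0, 0], "dr": [0, 0, 0]},
    {"delta_pos": [0, 0, 0], "dr": [0, 0, 0]},
    {"delta_pos": [0, 0, 0], "dr": [0, 0, 0]}
  ]
}}

```text
clock: 11.85
eef_pos: [538.0, 87.2, 312.6]
eef_rot: [-0.084, -3.14, 0.003]
ft_force: [0.5, 0.7, -5.0]
width: 35.1
finger_force: 30.0
```

```bash
cat >> look.py <<'E'
W=cloud(d,c);h=H(W);m=(d>0)&(abs(h[...,0])<27)&(abs(h[...,1])<46)&(abs(h[...,2]-131)<6)&(p.min(-1)>110)
A=np.c_[h[m][:,:2],np.ones(m.sum())];k=np.linalg.lstsq(A,h[m][:,2],rcond=None)[0];print("tilt x,y deg",np.degrees(k[:2]),"z",k[2],m.sum(),"x range",np.percentile(h[m][:,0],[1,99]))
P,D=camera("scene");cv2.imwrite("pics/s9.png",cv2.resize(P[170:320,230:430,::-1],None,fx=4,fy=4,interpolation=cv2.INTER_CUBIC))
E
python3 look.py w10
```

```text
11.85 [538.   87.2 312.6] (np.float64(86.91867598031207), array([-3.0e-04, -1.8e-03, -1.0e+00])) [ 0.5  0.7 -5. ] [ 0.04 -0.15  0.01] 35.1
wrist [(-50, 37, 129.5), (-40, 294, 129.8), (-30, 364, 129.9), (-20, 486, 129.9), (-10, 378, 129.9), (0, 308, 130.0), (10, 362, 130.1), (20, 507, 130.2), (30, 298, 130.2), (40, 254, 130.3), (50, 274, 130.3)]
  tilt deg 0.3533194950576395 mid 130.0333333333334
top [(-10, 4, 129.1), (0, 10, 131.9), (10, 12, 130.2), (20, 8, 131.0)]
  tilt deg -2.5765718302686955 mid 131.4833333333333
scene [(-50, 3, 129.2), (-40, 15, 130.9), (-30, 18, 130.8), (-20, 13, 130.7), (-10, 12, 131.8), (0, 10, 131.2), (10, 17, 132.1), (20, 35, 132.1), (30, 24, 131.8), (40, 31, 130.6), (50, 88, 98.1)]
  tilt deg 0.46790513065089906 mid 131.3333333333334
tilt x,y deg [0.11170022 0.32253804] z 130.05026826381598 5881 x range [-26.82872959   8.51696299]
```

View pics/s9.png

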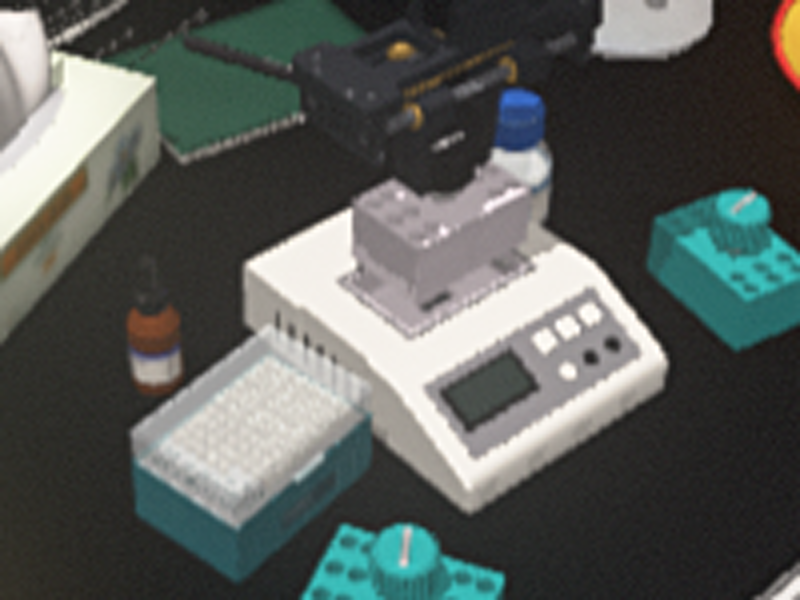

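The scene crop shows the block at (440,230) hanging level over its well at (440,290). The tip box at (250,440), dropper bottle at (155,330) and reagent bottle at (520,160) are unmoved. The block is about 20 mm above the heater top and within 0.4° of level, so I'm handing in.

```bash
python3 -c "
from plant import *
print(finish_job())"
```

```text
the job is handed in; nothing more can be done
None
```

The tube block was unlocked, rocked free (left end up, then right, then left) and handed in after about 12 s, held about 20 mm above the heater and level to within 0.4°; the right end jumped to about 8° instead of 5° when its shoe let go.

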